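# Draw the drying pan out to its stop with the pan hook

## Robot

A 7-joint arm with a two-finger parallel gripper is mounted at the origin on a cart in front of the work surface, level with it; the furniture and walls round the work are solid. World frame = base frame: x ahead of the robot, y to its left, z up, the work surface at z = 0. Lengths are in m, angles in rad, forces in N, time in s.
With the tool pointing down it reaches from about 0.35 to 0.775 m from the base axis. Payload 3.1 kg.
Tool frame: the origin (TCP) lies on the centre line of the jaws, within the pads' length; the fingertips stand 17 mm ahead of it and the grasp point (between the pads) lies 2 mm behind it; z points along the fingers, y is the line along which they close (so a half turn about z gives the same grasp; the last joint's range is limited). The gripper opens to 85 mm and grips with 20 to 120 N. Pads are 22 mm wide; open, the fingers measure 114 mm over their backs; the gripper's body (76 mm by 85 mm) begins 54 mm behind the grasp point. The pads swing forward as they close: fully open they stand 13 mm farther back than shut.
Start: joints at [1.201, 0.311, 0.014, 1.512, -0.004, 1.319, -0.027], TCP at [0.177, -0.521, 0.248] pointing down, gripper open.
Joint ranges: [-2.7, 2.7], [-0.3, 1.91], [-1.27, 1.3], [0.12, 2.57], [-1.44, 4.58], [0.2, 2.03], [-3.05, 3.05]. Speed limits (rad/s): [2.79, 2.79, 3.14, 3.14, 3.14, 3.14, 3.14].

## Interface

Orientations are given as a unit quaternion [w, x, y, z].
In Python, from rig import robot gives the robot as it stands.
- The arm moves only by the tool step_arm, never from a script. Its arguments are lists of equal length, an entry for each row: "translation": the shift along the world's x, y, z in cm, a list of three; "dr": the turn, a rotation vector about the world's x, y, z in rad, a list of three. In form: {"translation": [[x, y, z], ...], "dr": [[wx, wy, wz], ...]}. A call has 1 to 20 rows; each row shifts and turns the commanded pose from where the row before left it; what a row does not reach is not made up. A row lasts 1/10 s, in which the tool goes at most 50 mm and 8.59 degrees, less where a joint would pass 70% of its speed; a pose out of reach is approached as far as the arm can. A call is refused whole if a number of a shift passes 5 or a number of a turn 0.15, either way. A call with a gripper value outside its range is refused whole. "grip" is the finger opening in cm, from 0 to 8.54, set as the call begins (left out, the last holds). The fingers move at their own pace and stop on an object; "force" is the grip in N (left out, the last holds). Time passes only in rows, so rows that do not move let the fingers close. It gives the time, the measured TCP pose, the force, the opening and the grip force at its end, in the units of the state.
- robot.state(): the state, without advancing time (a new reading comes with each control period).
- robot.get_image(name): name is "scene" or "side" or "wrist"; returns the picture (400x640x3 uint8, red, green, blue); there is no depth.
- robot.get_calibration(name): a dict with "mtx" (3x3 intrinsics, pixels), "rvec" (rotation vector, rad) and "tvec" (3), from world to camera coordinates, as OpenCV has them. Camera axes: x right, y down, z forward; pixel columns grow to the right and rows downward; lengths in m; the calibration is good to about 2 mm. A picture is of the moment at which its call begins: read the wrist's pose just before it. get_calibration takes no time and is no camera call; for the wrist camera it gives the pose at the moment of the call.
- robot.close_job(): hands the job in; it is judged then, once.
Trained networks look in the newest picture that a camera, given by its name, has taken for a name from the list of things; names that differ only in an ending like _2 or _b are one class to them, and where a whole thing is asked for, a point or a joint stands for the part that bears it (a point fixed in the world has none). Each returns a list of dicts, best first, with "conf" (0 to 1); they miss things now and then, are a little off and sometimes report something else, mostly with a low value. They report only what shows in the picture. A call takes as long as a camera call.
- robot.boxes_of(name, camera): "location" ([column, row] in pixels, amid what is visible of it).
- robot.mark_of(name, camera): "location" ([column, row] in pixels: a listed point, or the origin of a listed thing).
The state is a dict: "time_s": time; "joint_positions": joint angles; "qd": joint speeds; "tau": joint torques, N m; "eef_pos": TCP position; "ee_rot": TCP orientation; "contact_force": force on the tool from outside, world axes, zero at the start; "ft_torque": the same for the moment, N m; "finger_gap": finger opening in m; "gripper_force": force on a finger pad.
Only numpy, scipy, OpenCV 4.12 (cv2) and the standard library are available. Lean on these libraries where they do the work, as an engineer would, in place of code of your own. Each camera call takes 0.05 s, during which the arm holds its last target. There are 200 camera calls.

## Task

Take the red-handled hook from its rest, catch it in the wire loop of the pan in the small white drying oven, lift the front of the pan just over the sill, set it down again in front of the sill and draw the pan out until it comes up firmly against its stop, with about 10 N of pull; where that is must be felt. The phone must stay lying in the pan, keep the fingers off the pan, and never press or pull on pan or oven with more than about 15 N. Then unhook and lay the hook back in its rest, leaving the pan out against the stop and the things round about where they are.

Things in the scene. Friction and masses are not known exactly. Their poses are not given: they have to be found in the camera images.
- hook: Loose pan hook, 120 g. x runs forward along it, z up; origin mid-grip. Flat red handle x -57 to 30 mm, 16 wide (y), 22 tall (z): grip it across y at the origin from above, hard (40 N or more), or it tips. A 6 mm steel bar goes on to x = 63.5 mm, turns straight down, then back towards the handle as a short prong, tip at x = 46.5 mm. Lowest point z = -44, foremost x = 66.5 mm. Starts in its rest.
- hook_crook (a point): On the hook at x = 58, y = 0, z = -35.5 mm of its frame: where the centre of the loop's 5 mm wire lies when seated in the crook. The prong's upper face is 2.5 mm below this point, the face of the down-turned leg 2.5 mm in front of it (+x).
- hook_rest: Fixed aluminium rest, base 136 x 56 x 5 mm, origin mid-underside, x forward like the hook in it. Two uprights with open, flared notches: at x = -46 mm for the handle (21 mm wide, bottom 55 mm up) and x = 40 mm for the bar (11 mm wide, bottom 63 mm up); tops 82 mm up. 80 mm between them for the fingers. The hook goes in and out straight from above. Left or right of the oven.
- rest_seat (a point): 66 mm above the rest's origin: where the hook's origin lies when at home in the rest, the hook's x along the rest's x.
- oven: Fixed low white drying oven, 200 mm wide, 110 tall, mouth to its -x (robot side). Origin on the desk under the middle of the sill, x into the oven, z up. Its steel floor plate (top z = 12 mm) reaches out in front as an apron to x = -83 mm with low rails at y = +-84 mm; the white housing begins at x = 16 mm; mouth 166 mm wide, its top edge 60 mm above the desk.
- sill: Steel bar across the oven's floor plate in front of the mouth, part of the oven: 5 mm thick (x), 150 long (y), 7 high (top 19 mm above the desk), round on top; origin mid-underside, 12 mm above the desk. It keeps the pan in, and is what the pan's rear rib comes up against when the pan is out: a hard stop, on which the pull rises at once.
- pan: Loose dark steel pan 80 (x) x 160 (y) x 28 mm, 0.26 to 0.49 kg, x into the oven, origin mid-pan at the foot of its two 10 mm ribs across the underside. Front rib at x -40..-36 mm, first 3 to 8 mm behind the sill: raise the front over 7 mm (room for 20; 2 to 5 N at the loop). Rear rib: a clamped stop bar, front face set anywhere from x = 10 to 32 mm, out of sight: find the stop by feel.
- pan_loop (a point): Middle of the front cross wire of the pan's pull loop: x = -72, z = 24 mm of the pan's frame, 36 mm above the desk. The loop is a rigid level U of 5 mm wire on the pan's front, opening 29 mm in x (wire to pan wall), 43 mm in y. The hook enters from above, leg and prong together, prong towards the robot, so that the wire comes to lie above the prong, against the leg.
- phone_on_pan: Loose black phone with a cracked corner, 143 x 70 x 9 mm, 0.17 kg, lying across in the pan; origin mid-underside. Once the front rib is over the sill and set down on the apron, pan and phone slide on both ribs with a pull of 1 to 5 N, and meet the stop 53 to 80 mm out from the start.
- tape_roll: Bystander: loose roll of blue masking tape lying flat on the desk, 96 x 102 x 25 mm, on the other side of the oven than the rest; origin mid-underside.
- wash_bottle: Bystander: loose white bottle with a red needle cap, 45 mm across, 159 mm tall, left of the oven; origin mid-underside.
- flux: Bystander: loose white jar with a black cap, 48 mm across, 34 mm tall, left of the oven; origin mid-underside.

How it is judged:
On the way, in this order (a step that is already met when the one before it is completed fails the run):
1. the hook is lifted out of its rest (distance between hook and rest_seat above 0.05 m), for 0.2 s.
2. the hook's prong is inside the pan's loop, below the wire (x of hook_crook in the frame of pan_loop between -0.005 and 0.024 m and y of hook_crook in the frame of pan_loop between -0.02 and 0.02 m and z of hook_crook in the frame of pan_loop between -0.025 and 0.002 m), for 0.2 s.
3. the pan stands on both ribs, drawn out and held against its stop with at least 4 N for 0.3 s (x of pan in the frame of oven below -0.0045 m and angle between pan's own z axis and vertical below 0.04 rad and contact force between pan and sill above 4 N), for 0.3 s.
At the end, for the whole second after the job is handed in: The pan stands flat on both ribs on the apron, its middle 3.5 to 33.5 mm in front of the sill (where its stop lies), the phone lies flat in it, the hook lies in both notches of its rest (within 6 mm and 0.08 rad of home), and all is at rest (x of pan in the frame of oven between -0.0335 and -0.0035 m and z of pan in the frame of oven below 0.0145 m and angle between pan's own z axis and vertical below 0.03 rad and z of phone_on_pan in the frame of pan between 0.009 and 0.017 m and angle between the z axis of phone_on_pan and the z axis of pan, either way round below 0.06 rad and distance between hook and rest_seat below 0.006 m and angle between the x axis of hook and the x axis of hook_rest, either way round below 0.08 rad and linear speed of each of hook, pan, phone_on_pan below 0.02 m/s); the robot touches nothing.
It fails at once if the hook loads the pan with more than 16 N (contact force between hook and pan above 16 N).
It fails at once if the hook loads the oven with more than 16 N (contact force between hook and oven above 16 N).
It fails at once if the fingers touch the pan (contact force between the fingers and pan above 0.5 N).
It fails at once if the tape roll, the bottle or the jar is moved by more than 15 mm (distance of any of tape_roll, wash_bottle, flux from where it was at the start of the episode above 0.015 m).
It also fails if it takes over 67 s, if anything falls off the work surface, if the arm or the gripper's body presses on something with over 40 N, if the wrist force passes 120 N, or if a joint passes its speed limit or range.

## Working session

There is one attempt and no reset: what is moved stays moved. The work goes in short steps, Python scripts to look and compute and a tool call to move; the robot and the scene stay as the last step left them, time stands still between calls to the robot, and variables do not carry over. Pictures are saved under pics/ and viewed, at most 10 in all, crops included, and the job is handed in when it is done.

Besides the shell and the picture viewer there is one more tool, called after "Call:" as name(argument=value, ...) on one line, values as JSON. step_arm: Moves the arm, as the interface text tells. Its arguments: {"type":"object","properties":{"translation":{"type":"array","items":{"type":"array","items":{"type":"number"}}},"dr":{"type":"array","items":{"type":"array","items":{"type":"number"}}},"grip":{"type":"number"},"force":{"type":"number"}},"required":["translation","dr"]}

```bash
mkdir -p pics; cat > h.py <<'E'
import numpy as np, cv2
from rig import robot
def cal(c):
    k=robot.get_calibration(c); R=cv2.Rodrigues(np.array(k["rvec"],float))[0]
    return np.array(k["mtx"],float),R,np.array(k["tvec"],float).ravel()
def ray(c,p,k=None):
    M,R,t=k or cal(c); d=R.T@np.linalg.solve(M,[p[0],p[1],1.]); return -R.T@t,d
def at_z(c,p,z,k=None):
    o,d=ray(c,p,k); return o+d*(z-o[2])/d[2]
def tri(obs):
    A=np.zeros((3,3));b=np.zeros(3)
    for o,d in obs:
        d=d/np.linalg.norm(d);P=np.eye(3)-np.outer(d,d);A+=P;b+=P@o
    x=np.linalg.solve(A,b);return x,[np.linalg.norm((np.eye(3)-np.outer(d,d)/(d@d))@(x-o)) for o,d in obs]
def snap(c,f):
    im=robot.get_image(c);cv2.imwrite(f,im[...,::-1].copy());return im
def proj(c,P,k=None):
    M,R,t=k or cal(c);q=M@(R@np.asarray(P)+t);return q[:2]/q[2]
E
python3 - <<'E'
from h import *
a=snap("scene","pics/a.png");b=snap("side","pics/b.png")
s=robot.state();print(s["time_s"],s["eef_pos"],s["ee_rot"],s["contact_force"],s["finger_gap"])
for n in ["hook","hook_crook","hook_rest","rest_seat","oven","sill","pan","pan_loop","phone_on_pan","tape_roll","wash_bottle","flux"]:
    obs=[];o=""
    for c in ["scene","side"]:
        m=robot.mark_of(n,c)
        if m: o+=f" {c} {np.round(m[0]['location'],1)} {m[0]['conf']:.2f}";obs.append(ray(c,m[0]['location']))
    if len(obs)==2:
        x,e=tri(obs);o+=f" -> {np.round(x,4)} err {np.round(e[0],4)}"
    print(n,o)
print(robot.state()["time_s"])
E
```

```text
0.1 [ 0.17689362 -0.52012044  0.24730882] [-1.06952271e-03  9.86591132e-01  1.63207689e-01 -2.11599052e-04] [-0.37754583 -0.41937218  0.36573468] 0.08509343348302827
hook  scene [382.1 277.1] 0.81 side [400.2 138.6] 0.55 -> [ 0.4518 -0.3747  0.0663] err 0.0051
hook_crook  scene [372.7 211.1] 0.74 side [386.2 144.6] 0.71 -> [ 0.4836 -0.2622  0.1407] err 0.0243
hook_rest  scene [379.3 301.2] 0.73 side [401.4 157.3] 0.59 -> [ 0.4449 -0.3726  0.001 ] err 0.0016
rest_seat  scene [381.9 273.8] 0.61 side [402.7 140.9] 0.94 -> [ 0.4472 -0.3704  0.0685] err 0.0021
oven  scene [359.2 227.3] 0.70 side [323.2 195.2] 0.93 -> [ 0.6014 -0.1024  0.0039] err 0.0025
sill  scene [356.5 222.3] 0.41 side [317.9 193.4] 0.45 -> [ 0.6082 -0.088   0.0148] err 0.0031
pan  scene [374.9 220. ] 0.67 side [308.1 188.5] 0.85 -> [ 0.6531 -0.1046  0.0115] err 0.0039
pan_loop  scene [348.3 220.3] 0.72 side [323.  191.4] 0.63 -> [ 0.5866 -0.0844  0.029 ] err 0.0078
phone_on_pan  scene [373.8 214.6] 0.59 side [304.3 187.9] 0.59 -> [ 0.6591 -0.0921  0.0215] err 0.0035
tape_roll  scene [241.6 184.1] 0.74 side [292.5 338.6] 0.94 -> [ 0.4671  0.3628 -0.0086] err 0.0005
wash_bottle  side [256.8 287.2] 0.89
flux  side [303.6 266.9] 0.86
1.3
```

View pics/a.png

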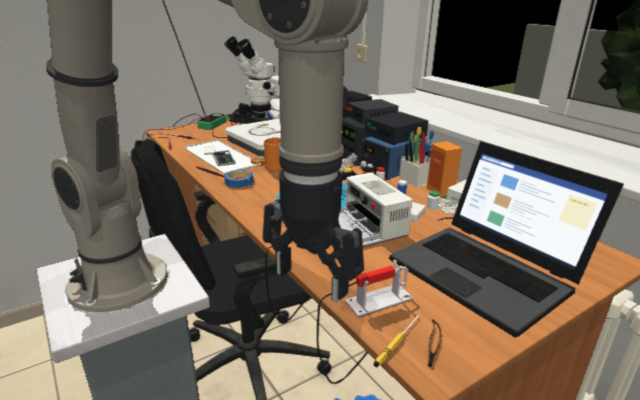

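View pics/b.png

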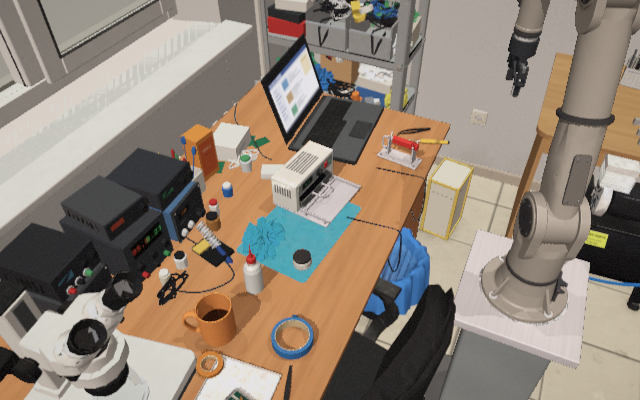

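The scene view shows the red handle and its rest at about (380, 280), with the oven mouth at (360, 220). The side view has the rest at (402, 155), the oven at (310, 190) with its apron toward the robot, the jar at (302, 260), the bottle at (253, 275) and the tape at (292, 338). I'll move above the rest and look with the wrist camera.

Call:
step_arm(translation=[[4, 2.5, 0], [5, 3, 0], [5, 3, 0], [4, 3, 0], [4, 2, 0], [2, 1, 0], [0, 0, 0], [0, 0, 0]], dr=[[0, 0, 0], [0, 0, 0], [0, 0, 0], [0, 0, 0], [0, 0, 0], [0, 0, 0], [0, 0, 0], [0, 0, 0]])

```text
time_s: 2.1
eef_pos: [0.4028, -0.3843, 0.2482]
ee_rot: [0.0, 0.987, 0.164, -0.0]
contact_force: [-2.1, 0.4, -0.9]
finger_gap: 0.0856
gripper_force: 0.0
```

```bash
python3 - <<'E'
from h import *
s=robot.state();print(s["time_s"],s["eef_pos"],s["ee_rot"],s["contact_force"],s["joint_positions"])
k=cal("wrist");print("cam",-k[1].T@k[2],"fwd",k[1][2])
snap("wrist","pics/w1.png")
for n,z in [("hook",.066),("hook_crook",.0305),("hook_rest",0),("rest_seat",.066),("oven",0),("sill",.012),("pan",.012),("pan_loop",.036)]:
    m=robot.mark_of(n,"wrist")
    for q in m[:2]: print(n,np.round(q["location"],1),round(q["conf"],2),np.round(at_z("wrist",q["location"],z,k),4))
E
```

```text
2.1 [ 0.40275449 -0.38430976  0.24816387] [ 1.20996785e-04  9.86514829e-01  1.63671123e-01 -4.91384359e-04] [-2.14837348  0.42129078 -0.89392829] [ 0.82318792  0.32980885 -0.12380211  1.48830619  0.04216334  1.32648217
 -0.54620185]
cam [ 0.47951168 -0.35829733  0.37343039] fwd [-0.29559504 -0.10083103 -0.9499772 ]
hook [317.7 128.4] 0.96 [ 0.4506 -0.3683  0.066 ]
hook [315.2 126.3] 0.45 [ 0.4517 -0.3655  0.066 ]
hook_crook [342.1  70. ] 0.58 [ 0.5085 -0.374   0.0305]
hook_rest [319.2 121.3] 0.79 [ 0.4524 -0.3696  0.    ]
rest_seat [315.5 126.5] 0.89 [ 0.4516 -0.3658  0.066 ]
pan_loop [341.6  70.4] 0.38 [ 0.5075 -0.3734  0.036 ]
```

View pics/w1.png

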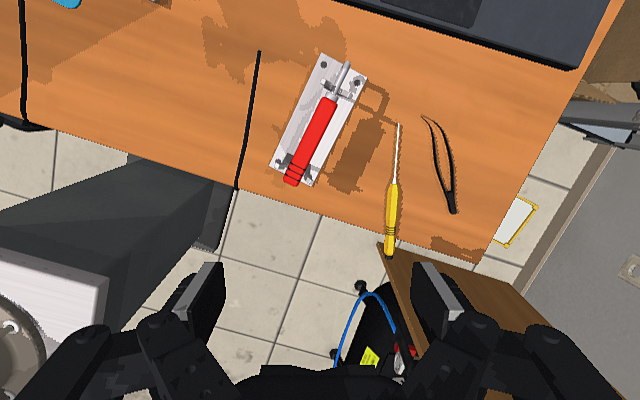

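The wrist view shows the hook lying in its rest: handle rear at (291, 183), handle front at (331, 98), bar bend at (347, 64).

```bash
python3 - <<'E'
from h import *
k=cal("wrist")
a=at_z("wrist",(291,181),.077,k);b=at_z("wrist",(331,99),.077,k);c=at_z("wrist",(347,65),.069,k)
for p,q in [(a,b),(a,c),(b,c)]: d=(q-p)[:2];print(p.round(4),q.round(4),np.linalg.norm(d),np.arctan2(d[1],d[0]))
m,e=at_z("wrist",(309,143),.0,k),0
im=cv2.imread("pics/w1.png");hsv=cv2.cvtColor(im,cv2.COLOR_BGR2HSV)
M=((hsv[...,0]<8)|(hsv[...,0]>172))&(hsv[...,1]>180)&(hsv[...,2]>80);M[200:]=0;M[:80]=0;M[:,:270]=0;M[:,350:]=0
ys,xs=np.nonzero(M);P=np.array([at_z("wrist",(x,y),.074,k)[:2] for x,y in zip(xs,ys)])
c=P.mean(0);v=np.linalg.svd(P-c,full_matrices=False)[2][0];v*=np.sign(v[0]);t=(P-c)@v
print("red",c,np.arctan2(v[1],v[0]),t.min(),t.max(),len(P)); print("origin",c+v*(t.max()-.030),c+v*(t.min()+.057))
from scipy.spatial.transform import Rotation as R
q=robot.state()["ee_rot"];print(R.from_quat([q[1],q[2],q[3],q[0]]).as_matrix().round(3))
E
```

```text
[ 0.3971 -0.3601  0.077 ] [ 0.4791 -0.3713  0.077 ] 0.08279694488993912 -0.13569625811254085
[ 0.3971 -0.3601  0.077 ] [ 0.5102 -0.3755  0.069 ] 0.11422825104926065 -0.13461782803949413
[ 0.4791 -0.3713  0.077 ] [ 0.5102 -0.3755  0.069 ] 0.03143148113518451 -0.13177701956047416
red [ 0.43816866 -0.36521574] -0.1414137886642923 -0.04542594867006934 0.04073968505374718 1547
origin [ 0.44880113 -0.36672942] [ 0.44962717 -0.36684702]
[[ 0.947  0.321 -0.   ]
 [ 0.321 -0.947 -0.   ]
 [-0.     0.    -1.   ]]
```

Call:
step_arm(translation=[[1, 0.4, -2], [1, 0.4, -2], [1, 0.4, -2], [1, 0.4, -2], [0.6, 0.13, 0], [0, 0, 0], [0, 0, 0]], dr=[[0, 0, -0.116], [0, 0, -0.116], [0, 0, -0.116], [0, 0, -0.117], [0, 0, 0], [0, 0, 0], [0, 0, 0]], grip=5)

```text
time_s: 3.25
eef_pos: [0.4492, -0.3679, 0.1697]
ee_rot: [0.001, 0.998, -0.068, 0.001]
contact_force: [0.1, -0.9, 1.2]
finger_gap: 0.0499
gripper_force: 0.0
```

```bash
python3 - <<'E'
from h import *
s=robot.state();print(s["time_s"],s["eef_pos"],s["ee_rot"],s["joint_positions"])
k=cal("wrist")
im=snap("wrist","pics/w2.png")
hsv=cv2.cvtColor(im,cv2.COLOR_RGB2HSV)
M=(((hsv[...,0]<8)|(hsv[...,0]>172))&(hsv[...,1]>180)&(hsv[...,2]>80)).astype(np.uint8)
n,l,st,ce=cv2.connectedComponentsWithStats(M);i=1+np.argmax(st[1:,4]);print(st[i],ce[i])
ys,xs=np.nonzero(l==i);P=np.array([at_z("wrist",(x,y),.074,k)[:2] for x,y in zip(xs,ys)])
c=P.mean(0);v=np.linalg.svd(P-c,full_matrices=False)[2][0];v*=np.sign(v[0]);t=(P-c)@v
print("red",c,np.arctan2(v[1],v[0]),t.min(),t.max()); print("origin",c+v*(t.max()-.030),c+v*(t.min()+.057))
for n,z in [("hook",.066),("rest_seat",.066),("hook_crook",.0305),("hook_rest",0)]:
    m=robot.mark_of(n,"wrist")
    for q in m[:1]: print(n,np.round(q["location"],1),round(q["conf"],2),np.round(at_z("wrist",q["location"],z,k),4))
E
```

```text
3.25 [ 0.44923379 -0.36791765  0.16973613] [ 9.01061557e-04  9.97694291e-01 -6.78568346e-02  8.60022020e-04] [ 0.69889588  0.42585535 -0.05883558  1.54628617  0.02703013  1.16780847
 -1.0718528 ]
[ 305  168   22   91 1867] [315.7787895  213.83502946]
red [ 0.44707927 -0.3661895 ] -0.1303641584272105 -0.03548499989455419 0.034596126062538785
origin [ 0.45163639 -0.36678697] [ 0.4684117  -0.36898635]
hook [316.  209.7] 0.92 [ 0.4479 -0.3664  0.066 ]
rest_seat [318.1 205.1] 0.88 [ 0.4513 -0.3685  0.066 ]
hook_crook [316.7 122.8] 0.8 [ 0.5082 -0.3752  0.0305]
hook_rest [315.2 186.7] 0.86 [ 0.4475 -0.3654  0.    ]
```

View pics/w2.png

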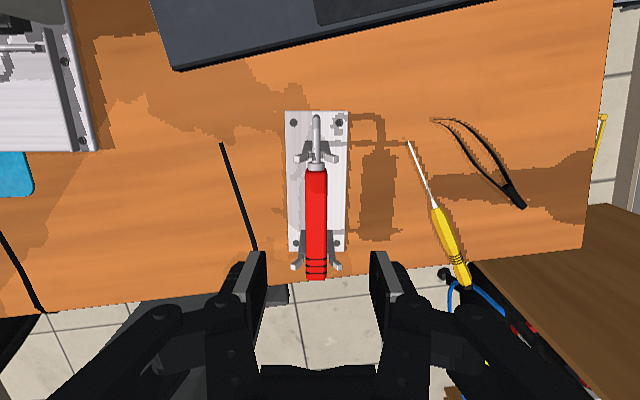

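The wrist view shows the hook aligned with the jaws: handle front at (316, 168), bar bend at (316, 120). I'll go down and grip it.

Call:
step_arm(translation=[[0.1, 0.1, -2.5], [0, 0, -2.5], [0, 0, -2.5], [0, 0, -2], [0, 0, -1], [0, 0, 0], [0, 0, 0]], dr=[[0, 0, 0], [0, 0, 0], [0, 0, 0], [0, 0, 0], [0, 0, 0], [0, 0, 0], [0, 0, 0]])

```text
time_s: 4.2
eef_pos: [0.4504, -0.3665, 0.0642]
ee_rot: [0.0, 0.998, -0.069, 0.001]
contact_force: [0.5, 1.0, -0.4]
finger_gap: 0.0502
gripper_force: 0.0
```

Call:
step_arm(translation=[[0, 0, 0], [0, 0, 0], [0, 0, 0], [0, 0, 0], [0, 0, 0], [0, 0, 0], [0, 0, 0]], dr=[[0, 0, 0], [0, 0, 0], [0, 0, 0], [0, 0, 0], [0, 0, 0], [0, 0, 0], [0, 0, 0]], grip=0.8, force=70)

```text
time_s: 4.9
eef_pos: [0.4506, -0.3665, 0.0645]
ee_rot: [0.001, 0.998, -0.068, 0.001]
contact_force: [-0.3, 0.4, 5.4]
finger_gap: 0.0147
gripper_force: 68.6
```

Call:
step_arm(translation=[[0, 0, 1], [0, 0, 3], [0, 0, 4], [0, 0, 4], [0, 3, 1], [1, 4, 0], [1, 4, 0], [1, 4, 0], [1, 4, 0], [1, 4, 0], [0, 3, 0], [0, 1, 0], [0, 0, 0], [0, 0, 0]], dr=[[0, 0, 0], [0, 0, 0], [0, 0, 0], [0, 0, 0], [0, 0, 0], [0, 0, 0], [0, 0, 0], [0, 0, 0], [0, 0, 0], [0, 0, 0], [0, 0, 0], [0, 0, 0], [0, 0, 0], [0, 0, 0]])

```text
time_s: 6.3
eef_pos: [0.4995, -0.0981, 0.1932]
ee_rot: [0.001, 0.998, -0.07, -0.0]
contact_force: [-0.5, -0.4, -1.5]
finger_gap: 0.0147
gripper_force: 68.5
```

```bash
python3 - <<'E'
from h import *
s=robot.state();print(s["time_s"],s["eef_pos"],s["ee_rot"],s["contact_force"],s["finger_gap"])
k=cal("wrist");import pickle;pickle.dump(k,open("k3.pkl","wb"))
im=snap("wrist","pics/w3.png")
for n,z in [("hook",s["eef_pos"][2]+.002),("hook_crook",s["eef_pos"][2]-.0337),("oven",0),("sill",.012),("pan",.012),("pan_loop",.036),("phone_on_pan",.023)]:
    for q in robot.mark_of(n,"wrist")[:2]: print(n,np.round(q["location"],1),round(q["conf"],2),np.round(at_z("wrist",q["location"],z,k),4))
E
```

```text
6.3 [ 0.49945671 -0.09811196  0.1932049 ] [ 9.07623800e-04  9.97575749e-01 -6.95826652e-02 -2.32595738e-04] [-0.5271349  -0.43662133 -1.53524671] 0.014651438342787468
hook [316.4 284.8] 0.79 [ 0.501  -0.0975  0.1952]
hook_crook [316.2 144.6] 0.56 [ 0.5565 -0.1052  0.1595]
oven [292.7  64.2] 0.94 [ 0.6084 -0.0906  0.    ]
sill [293.1  67.7] 0.82 [ 0.6045 -0.0912  0.012 ]
pan_loop [294.7  93.3] 0.91 [ 0.5829 -0.0907  0.036 ]
```

View pics/w3.png

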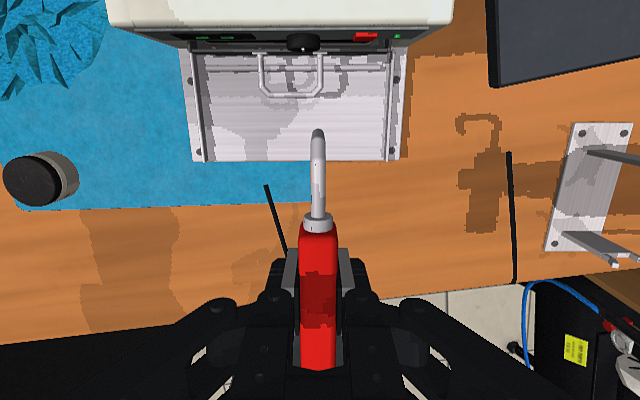

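The wrist view shows the hook held straight, with its bend at (317, 135). The loop's front wire runs from about (262, 92) to (320, 92), and the apron's front edge from (193, 161) to (402, 158). An enlarged crop gives the loop more exactly.

```bash
python3 - <<'E'
import cv2
im=cv2.imread("pics/w3.png")[30:175,180:420]
cv2.imwrite("pics/w3c.png",cv2.resize(im,None,fx=3.3,fy=3.3,interpolation=cv2.INTER_CUBIC))
E
```

```text
(no output)
```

View pics/w3c.png

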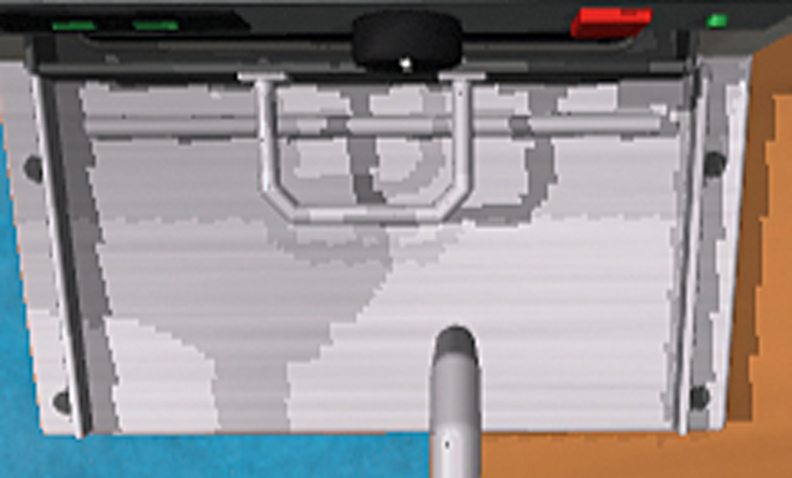

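```bash
python3 - <<'E'
from h import *
import pickle;k=pickle.load(open("k3.pkl","rb"))
f=lambda c,z:at_z("wrist",(c[0]/3.3+180-.35,c[1]/3.3+30-.35),z,k)
yaw=lambda a,b:(np.linalg.norm((a-b)[:2]),np.arctan2(-(a-b)[0],(a-b)[1]))
for n,a,b,z in [("apron",(40,431),(722,430),.012),("sill",(90,125),(660,122),.018),("wire",(290,214),(440,214),.036),("sides1",(267,180),(463,180),.036),("sides0",(266,95),(460,95),.036),("railfront",(82,432),(685,430),.016)]:
    A,B=f(a,z),f(b,z);print(n,A[:2].round(4),B[:2].round(4),"mid",((A+B)/2)[:2].round(4),yaw(A,B))
A,B=f((267,95),.036),f((268,180),.036);print("side yaw",np.arctan2((B-A)[1],(B-A)[0]),(A-B))
A,B=f((40,72),.016),f((82,432),.016);print("rail yaw L",np.arctan2((A-B)[1],(A-B)[0]),A,B)
A,B=f((700,75),.016),f((685,430),.016);print("rail yaw R",np.arctan2((A-B)[1],(A-B)[0]),A,B)
print("bend top",f((456,330),.193+.002+.003),"tcp crook pred")
E
```

```text
apron [0.5368 0.0183] [ 0.5094 -0.1778] mid [ 0.5231 -0.0797] (np.float64(0.19804146642216752), np.float64(-0.138432033316546))
sill [ 0.6144 -0.018 ] [ 0.5945 -0.1655] mid [ 0.6044 -0.0917] (np.float64(0.1488047167499066), np.float64(-0.13463831051972106))
wire [ 0.5851 -0.0682] [ 0.5798 -0.1055] mid [ 0.5825 -0.0869] (np.float64(0.03773272566073872), np.float64(-0.139628335232998))
sides1 [ 0.5938 -0.064 ] [ 0.587  -0.1124] mid [ 0.5904 -0.0882] (np.float64(0.04884328907227789), np.float64(-0.1395864178516998))
sides0 [ 0.613  -0.0675] [ 0.6064 -0.1143] mid [ 0.6097 -0.0909] (np.float64(0.0472408371972396), np.float64(-0.13948497486981104))
railfront [0.5354 0.0048] [ 0.5118 -0.1664] mid [ 0.5236 -0.0808] (np.float64(0.17285043544243378), np.float64(-0.13656085891333164))
side yaw 2.959886109359625 [ 0.01918667 -0.00352523  0.        ]
rail yaw L -0.13323768000854913 [ 0.62888353 -0.00770714  0.016     ] [0.53535655 0.00482845 0.016     ]
rail yaw R -0.11426061483294066 [ 0.604396   -0.17703622  0.016     ] [ 0.51182525 -0.16641276  0.016     ]
bend top [ 0.56740776 -0.10748269  0.198     ] tcp crook pred
```

The crop shows the loop's wire centre at (291, 95), square to the sill and apron, and the oven's yaw equals the hook's. A dark knob sticks out above the mouth, so I'll check it in the side and scene views.

```bash
python3 - <<'E'
from h import *
b=snap("side","pics/b2.png")[...,::-1];a=snap("scene","pics/a2.png")[...,::-1]
import pickle
o=np.array([.6053,-.091,0]);ex=np.array([.9906,-.1366,0]);ey=np.array([.1366,.9906,0])
P=lambda x,y,z:o+ex*x+ey*y+np.array([0,0,z])
for c in ["side","scene"]:
    print(c,proj(c,P(16,0,60)/1 if 0 else P(.016,0,.06)),proj(c,P(-.023,0,.036)))
B=cv2.resize(b[130:230,260:370],None,fx=3.6,fy=5.5,interpolation=cv2.INTER_CUBIC)
B=cv2.resize(b[130:230,260:370],None,fx=3.6,fy=3.6,interpolation=cv2.INTER_CUBIC)
A=cv2.resize(a[165:265,320:420],None,fx=3.6,fy=3.6,interpolation=cv2.INTER_CUBIC)
cv2.imwrite("pics/c2.png",np.hstack([B,A]));print(B.shape,A.shape)
k=pickle.load(open("k3.pkl","rb"))
for z in [.06,.07,.08,.09]:
    q=at_z("wrist",(302.7,47),z,k);print(z,(q-o)@ex,(q-o)@ey)
E
```

```text
side [315.07762393 180.49669293] [326.43728204 191.37566406]
scene [363.15860404 206.51702048] [350.23291646 217.12609109]
(360, 396, 3) (360, 360, 3)
0.06 0.009687043181620312 -0.01091381095640956
0.07 0.008426145544116272 -0.011313578536973139
0.08 0.00716524790661223 -0.011713346117536707
0.09 0.005904350269108187 -0.012113113698100274
```

View pics/c2.png

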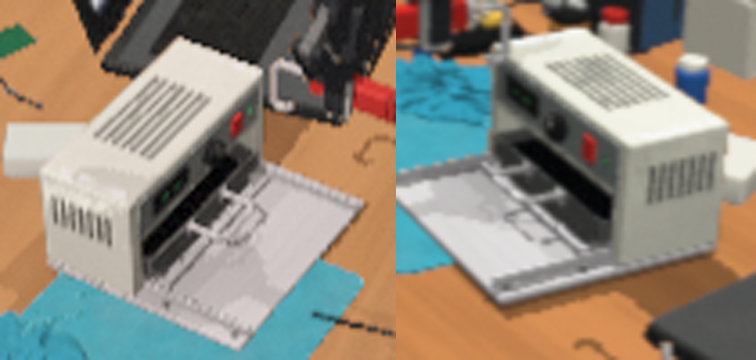

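The knob sits about 80 mm up, with its face at oven x ≈ 6 mm and y from -23 to -1 mm. I'll bring the hook in a few mm to the left of the loop's middle, and stop just above the wire to check.

Call:
step_arm(translation=[[0, 1, -2], [0, 1.08, -2], [1, 0, -2], [1, 0, -2], [1, 0, -1], [0.8, 0, -0.6], [0.3, 0, -0.2], [0, 0, 0], [0, 0, 0]], dr=[[0, 0, 0], [0, 0, 0], [0, 0, 0], [0, 0, 0], [0, 0, 0], [0, 0, 0], [0, 0, 0], [0, 0, 0], [0, 0, 0]])

```text
time_s: 7.7
eef_pos: [0.5412, -0.0753, 0.0961]
ee_rot: [0.0, 0.998, -0.069, 0.0]
contact_force: [0.3, -0.2, -1.1]
finger_gap: 0.0149
gripper_force: 68.5
```

```bash
python3 - <<'E'
from h import *
s=robot.state();print(s["time_s"],s["eef_pos"],s["ee_rot"],s["contact_force"],s["finger_gap"])
k=cal("wrist");import pickle;pickle.dump(k,open("k4.pkl","wb"))
im=snap("wrist","pics/w4.png")
for n,z in [("hook_crook",s["eef_pos"][2]-.0337),("sill",.012),("pan_loop",.036)]:
    for q in robot.mark_of(n,"wrist")[:1]: print(n,np.round(q["location"],1),round(q["conf"],2),np.round(at_z("wrist",q["location"],z,k),4))
c=im[0:190,200:440,::-1]
cv2.imwrite("pics/w4c.png",cv2.resize(c,None,fx=3,fy=3,interpolation=cv2.INTER_CUBIC))
for c in ["side"]:
    b=snap(c,"pics/b3.png")
    for n in ["hook_crook","pan_loop"]:
        print(c,n,[(np.round(q["location"],1),round(q["conf"],2)) for q in robot.mark_of(n,c)[:1]])
E
```

```text
7.7 [ 0.54117233 -0.07528135  0.09606318] [ 8.41866352e-05  9.97645543e-01 -6.85792778e-02  4.95623182e-04] [ 0.30756897 -0.17407394 -1.10744979] 0.01493165504440563
hook_crook [318.4 144.2] 0.83 [ 0.5983 -0.0833  0.0624]
sill [326.1 120.5] 0.87 [ 0.6051 -0.0893  0.012 ]
pan_loop [326.8 163.9] 0.57 [ 0.5825 -0.0862  0.036 ]
side hook_crook [(array([322.6, 183.2]), 0.68)]
side pan_loop [(array([326.5, 189.2]), 0.6)]
```

View pics/w4c.png

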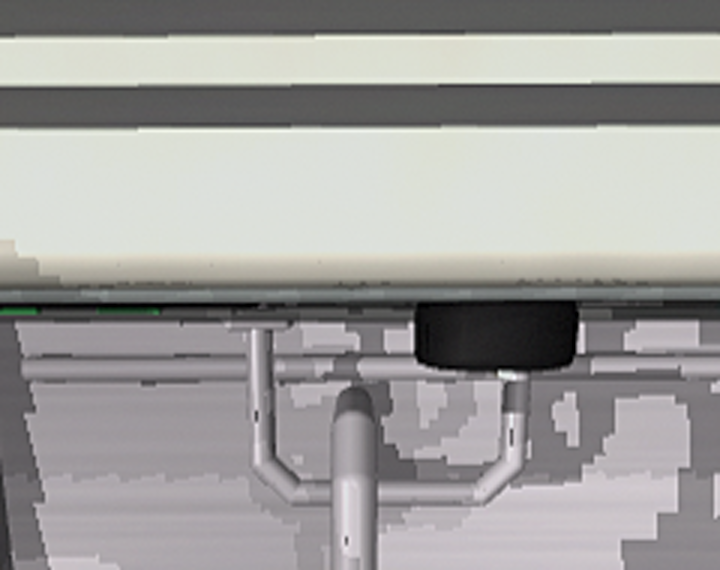

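The crop shows the hook's bar at column 354, clear of the knob (415 to 578) and inside the loop's sides (262 to 510). The wire is at row 491. I'll shift 1.7 mm forward and 2 mm right, then lower.

Call:
step_arm(translation=[[0.17, -0.2, 0], [0, 0, -0.6], [0, 0, -0.7], [0, 0, -0.7], [0, 0, 0], [0, 0, 0]], dr=[[0, 0, 0], [0, 0, 0], [0, 0, 0], [0, 0, 0], [0, 0, 0], [0, 0, 0]])

```text
time_s: 8.65
eef_pos: [0.5422, -0.0771, 0.0748]
ee_rot: [-0.0, 0.998, -0.068, -0.001]
contact_force: [0.3, 0.5, -1.8]
finger_gap: 0.0152
gripper_force: 68.5
```

Call:
step_arm(translation=[[0.05, 0, -0.4], [0, 0, -0.4], [0, 0, -0.3], [0, 0, 0], [0, 0, 0], [0, 0, 0]], dr=[[0, 0, 0], [0, 0, 0], [0, 0, 0], [0, 0, 0], [0, 0, 0], [0, 0, 0]])

```text
time_s: 9.25
eef_pos: [0.5432, -0.0772, 0.0644]
ee_rot: [0.0, 0.998, -0.069, 0.0]
contact_force: [1.0, 0.3, -1.9]
finger_gap: 0.0148
gripper_force: 68.5
```

Call:
step_arm(translation=[[-0.3, 0.04, 0], [-0.3, 0.04, 0], [-0.3, 0.04, 0], [-0.3, 0.04, 0], [-0.2, 0.03, 0], [0, 0, 0], [0, 0, 0]], dr=[[0, 0, 0], [0, 0, 0], [0, 0, 0], [0, 0, 0], [0, 0, 0], [0, 0, 0], [0, 0, 0]])

```text
time_s: 9.95
eef_pos: [0.5291, -0.0753, 0.0644]
ee_rot: [0.0, 0.998, -0.069, 0.0]
contact_force: [0.7, -0.3, -1.6]
finger_gap: 0.0148
gripper_force: 68.5
```

```bash
python3 - <<'E'
from h import *
s=robot.state();print(s["time_s"],s["eef_pos"],s["contact_force"])
k=cal("wrist")
im=snap("wrist","pics/w5.png")
c=im[60:220,220:420,::-1]
cv2.imwrite("pics/w5c.png",cv2.resize(c,None,fx=3.5,fy=3.5,interpolation=cv2.INTER_CUBIC))
E
```

```text
9.95 [ 0.5291491  -0.07528371  0.06439114] [ 0.65271643 -0.34392246 -1.59000079]
```

View pics/w5c.png

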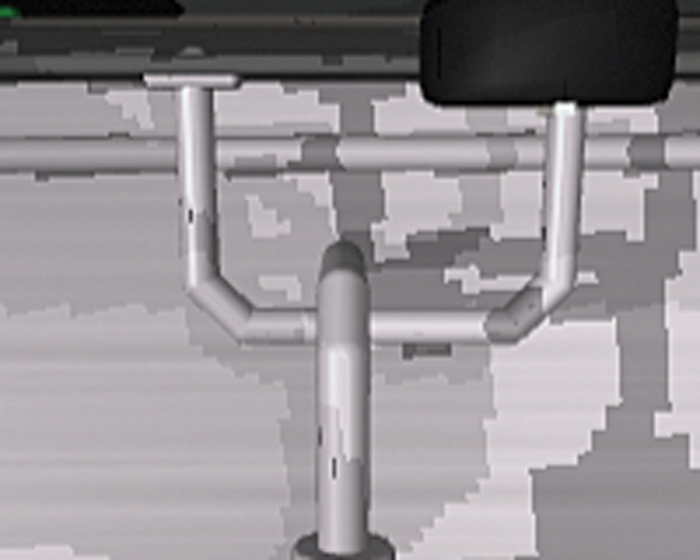

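The prong is under the wire (wire at row 325, bend ahead of it at row 255) and clear of everything. I'll lift gently.

Call:
step_arm(translation=[[0, 0, 0.25], [0, 0, 0.25], [0, 0, 0.2], [0, 0, 0.2], [0, 0, 0], [0, 0, 0]], dr=[[0, 0, 0], [0, 0, 0], [0, 0, 0], [0, 0, 0], [0, 0, 0], [0, 0, 0]])

```text
time_s: 10.6
eef_pos: [0.5291, -0.0753, 0.0733]
ee_rot: [0.0, 0.998, -0.069, 0.0]
contact_force: [0.4, 1.0, -2.2]
finger_gap: 0.015
gripper_force: 68.4
```

Call:
step_arm(translation=[[0, 0, 0.2], [0, 0, 0.2], [0, 0, 0.2], [0, 0, 0], [0, 0, 0]], dr=[[0, 0, 0], [0, 0, 0], [0, 0, 0], [0, 0, 0], [0, 0, 0]])

```text
time_s: 11.1
eef_pos: [0.5296, -0.0753, 0.0795]
ee_rot: [0.0, 0.998, -0.069, 0.001]
contact_force: [1.4, 0.2, -3.7]
finger_gap: 0.0148
gripper_force: 68.4
```

```bash
python3 - <<'E'
from h import *
im=snap("wrist","pics/w6.png")
s=robot.state();print(s["time_s"],s["eef_pos"],s["contact_force"],s["ft_torque"])
for _ in range(2): print([ (q["location"],q["conf"]) for q in robot.mark_of("pan_loop","wrist")[:1]])
c=im[60:220,220:420,::-1]
cv2.imwrite("pics/w6c.png",cv2.resize(c,None,fx=3.5,fy=3.5,interpolation=cv2.INTER_CUBIC))
E
```

```text
11.15 [ 0.52953105 -0.07534139  0.07945098] [ 1.96339805 -0.77235289 -3.36559122] [-2.43678999e-02 -4.33663218e-01 -2.31729744e-04]
[([326.8, 145.5], 0.7)]
[([326.8, 145.5], 0.7)]
```

View pics/w6c.png

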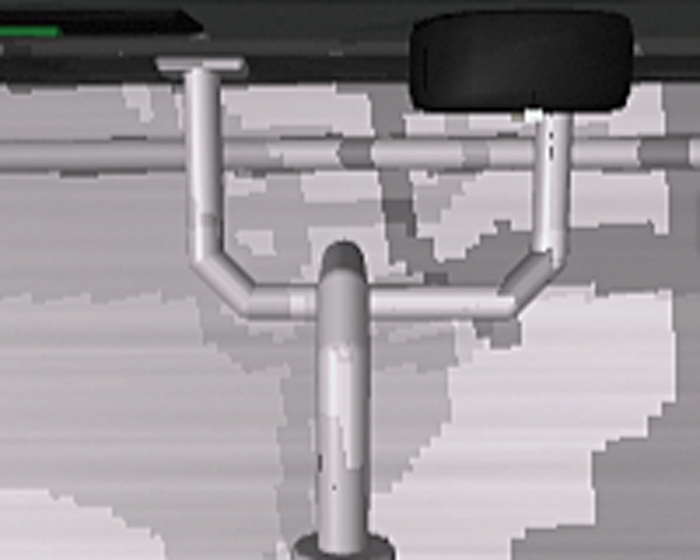

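The wire is raised about 10 mm and sits close to the leg (wire at row 303, bend at row 255). I'll go 7 mm higher, then draw the pan out over the sill.

Call:
step_arm(translation=[[0, 0, 0.2], [0, 0, 0.2], [0, 0, 0.2], [0, 0, 0.1], [0, 0, 0], [0, 0, 0]], dr=[[0, 0, 0], [0, 0, 0], [0, 0, 0], [0, 0, 0], [0, 0, 0], [0, 0, 0]])

```text
time_s: 11.85
eef_pos: [0.529, -0.0753, 0.0863]
ee_rot: [0.0, 0.998, -0.069, -0.0]
contact_force: [2.0, -0.8, -2.8]
finger_gap: 0.0149
gripper_force: 68.4
```

Call:
step_arm(translation=[[-0.2, 0.03, 0], [-0.2, 0.03, 0], [-0.2, 0.03, 0], [-0.2, 0.02, 0], [-0.2, 0.03, 0], [0, 0, 0]], dr=[[0, 0, 0], [0, 0, 0], [0, 0, 0], [0, 0, 0], [0, 0, 0], [0, 0, 0]])

```text
time_s: 12.45
eef_pos: [0.5184, -0.0738, 0.0862]
ee_rot: [0.0, 0.998, -0.069, -0.0]
contact_force: [0.5, -0.0, -2.2]
finger_gap: 0.0153
gripper_force: 68.3
```

```bash
python3 - <<'E'
from h import *
im=snap("wrist","pics/w7.png")
s=robot.state();print(s["time_s"],s["eef_pos"],s["contact_force"],s["ft_torque"])
k=cal("wrist")
for n in ["pan_loop","sill","phone_on_pan","pan"]: print(n,[ (q["location"],q["conf"],at_z("wrist",q["location"],.053,k)) for q in robot.mark_of(n,"wrist")[:1]])
c=im[60:220,220:420,::-1]
cv2.imwrite("pics/w7c.png",cv2.resize(c,None,fx=3.5,fy=3.5,interpolation=cv2.INTER_CUBIC))
E
```

```text
12.5 [ 0.51843904 -0.0737603   0.08621268] [ 1.11219375 -0.4330266  -2.81224082] [-0.0178076  -0.08695527  0.01025685]
pan_loop [([326.8, 144.8], 0.59, array([ 0.57471741, -0.08584766,  0.053     ]))]
sill []
phone_on_pan []
pan []
```

View pics/w7c.png

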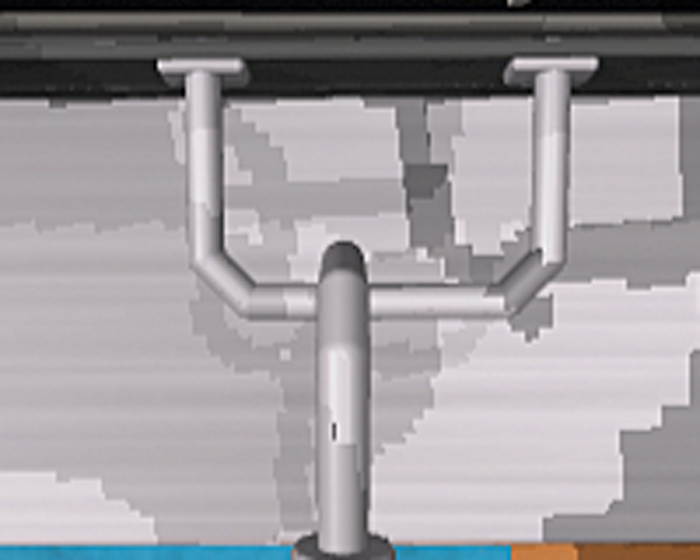

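The pan follows the hook: the loop feet and front wall now cover the sill, and the wire is at row 300. I'll draw it another 16 mm and then set it down.

Call:
step_arm(translation=[[-0.2, 0.03, 0], [-0.2, 0.03, 0], [-0.2, 0.03, 0], [-0.2, 0.02, 0], [-0.2, 0.03, 0], [-0.2, 0.03, 0], [-0.2, 0.03, 0], [-0.2, 0.02, 0], [0, 0, 0]], dr=[[0, 0, 0], [0, 0, 0], [0, 0, 0], [0, 0, 0], [0, 0, 0], [0, 0, 0], [0, 0, 0], [0, 0, 0], [0, 0, 0]])

```text
time_s: 13.6
eef_pos: [0.5025, -0.0716, 0.0862]
ee_rot: [-0.0, 0.998, -0.068, -0.0]
contact_force: [1.3, -0.6, -2.4]
finger_gap: 0.0148
gripper_force: 68.3
```

Call:
step_arm(translation=[[0, 0, -0.3], [0, 0, -0.3], [0, 0, -0.3], [0, 0, -0.3], [0, 0, -0.2], [0, 0, 0], [0, 0, 0]], dr=[[0, 0, 0], [0, 0, 0], [0, 0, 0], [0, 0, 0], [0, 0, 0], [0, 0, 0], [0, 0, 0]])

```text
time_s: 14.3
eef_pos: [0.5027, -0.0716, 0.0722]
ee_rot: [-0.0, 0.998, -0.069, -0.0]
contact_force: [-1.4, 0.1, -1.0]
finger_gap: 0.015
gripper_force: 68.4
```

Call:
step_arm(translation=[[0, 0, -0.3], [0, 0, -0.3], [0, 0, 0], [0, 0, 0]], dr=[[0, 0, 0], [0, 0, 0], [0, 0, 0], [0, 0, 0]])

```text
time_s: 14.7
eef_pos: [0.5039, -0.0718, 0.0666]
ee_rot: [0.0, 0.998, -0.069, 0.001]
contact_force: [-0.3, 0.4, -1.9]
finger_gap: 0.015
gripper_force: 68.4
```

```bash
python3 - <<'E'
from h import *
im=snap("wrist","pics/w8.png")
s=robot.state();print(s["time_s"],s["eef_pos"],s["contact_force"],s["ft_torque"])
k=cal("wrist")
for n,z in [("pan_loop",.036),("phone_on_pan",.023),("pan",.012)]: print(n,[ (q["location"],q["conf"],at_z("wrist",q["location"],z,k)) for q in robot.mark_of(n,"wrist")[:1]])
c=im[20:220,200:440,::-1]
cv2.imwrite("pics/w8c.png",cv2.resize(c,None,fx=3,fy=3,interpolation=cv2.INTER_CUBIC))
E
```

```text
14.75 [ 0.50385532 -0.07174854  0.06665865] [ 0.58282107  0.2567063  -1.68564386] [ 0.00922808 -0.02686016 -0.02038349]
pan_loop [([324.2, 162.6], 0.56, array([ 0.55216594, -0.08143331,  0.036     ]))]
phone_on_pan [([315.3, 147.0], 0.19, array([ 0.55834706, -0.07781327,  0.023     ]))]
pan []
```

View pics/w8c.png

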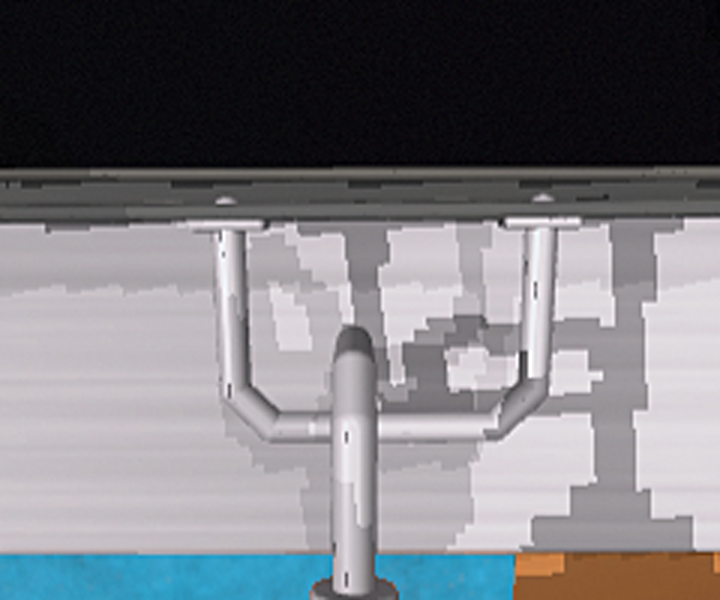

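The front is down on the apron (wire at row 425, bend at row 335), with the pan about 18 mm behind the sill. I'll draw it to just before the earliest possible stop, then feel for it in small steps.

Call:
step_arm(translation=[[-0.3, 0.04, 0], [-0.3, 0.04, 0], [-0.3, 0.04, 0], [-0.3, 0.04, 0], [-0.3, 0.04, 0], [-0.3, 0.04, 0], [-0.3, 0.04, 0], [-0.3, 0.04, 0], [-0.3, 0.04, 0]], dr=[[0, 0, 0], [0, 0, 0], [0, 0, 0], [0, 0, 0], [0, 0, 0], [0, 0, 0], [0, 0, 0], [0, 0, 0], [0, 0, 0]])

```text
time_s: 15.8
eef_pos: [0.476, -0.0681, 0.0664]
ee_rot: [0.0, 0.998, -0.068, 0.0]
contact_force: [2.3, -1.0, -2.2]
finger_gap: 0.015
gripper_force: 68.3
```

Call:
step_arm(translation=[[-0.1, 0.014, 0], [-0.1, 0.014, 0], [-0.1, 0.014, 0], [0, 0, 0]], dr=[[0, 0, 0], [0, 0, 0], [0, 0, 0], [0, 0, 0]])

```text
time_s: 16.2
eef_pos: [0.473, -0.0677, 0.0664]
ee_rot: [0.0, 0.998, -0.069, 0.0]
contact_force: [3.4, -0.3, -1.5]
finger_gap: 0.0149
gripper_force: 68.3
```

Call:
step_arm(translation=[[-0.1, 0.014, 0], [-0.1, 0.014, 0], [0, 0, 0]], dr=[[0, 0, 0], [0, 0, 0], [0, 0, 0]])

```text
time_s: 16.5
eef_pos: [0.471, -0.0674, 0.0663]
ee_rot: [0.0, 0.998, -0.068, 0.0]
contact_force: [2.7, -0.6, -1.6]
finger_gap: 0.0147
gripper_force: 68.3
```

Call:
step_arm(translation=[[-0.1, 0.014, 0], [-0.1, 0.014, 0], [0, 0, 0]], dr=[[0, 0, 0], [0, 0, 0], [0, 0, 0]])

```text
time_s: 16.8
eef_pos: [0.4689, -0.0671, 0.0663]
ee_rot: [0.0, 0.998, -0.069, -0.0]
contact_force: [2.8, -0.1, -2.0]
finger_gap: 0.0149
gripper_force: 68.3
```

Call:
step_arm(translation=[[-0.1, 0.014, 0], [-0.1, 0.014, 0], [0, 0, 0]], dr=[[0, 0, 0], [0, 0, 0], [0, 0, 0]])

```text
time_s: 17.1
eef_pos: [0.4669, -0.0668, 0.0663]
ee_rot: [0.0, 0.998, -0.068, -0.0]
contact_force: [2.5, -0.5, -1.0]
finger_gap: 0.0149
gripper_force: 68.3
```

Call:
step_arm(translation=[[-0.1, 0.014, 0], [-0.1, 0.014, 0], [0, 0, 0]], dr=[[0, 0, 0], [0, 0, 0], [0, 0, 0]])

```text
time_s: 17.4
eef_pos: [0.4651, -0.0664, 0.0663]
ee_rot: [-0.0, 0.998, -0.068, 0.0]
contact_force: [3.3, 0.1, -1.6]
finger_gap: 0.0147
gripper_force: 68.3
```

Call:
step_arm(translation=[[-0.1, 0.014, 0], [-0.1, 0.014, 0], [0, 0, 0]], dr=[[0, 0, 0], [0, 0, 0], [0, 0, 0]])

```text
time_s: 17.7
eef_pos: [0.4646, -0.066, 0.0667]
ee_rot: [-0.0, 0.998, -0.068, 0.002]
contact_force: [5.2, 0.5, -3.3]
finger_gap: 0.015
gripper_force: 68.2
```

The motion has stalled and the force is rising, so this is the stop. I'll raise the pull to about 10 N.

Call:
step_arm(translation=[[-0.08, 0.01, 0], [-0.07, 0.01, 0], [0, 0, 0]], dr=[[0, 0, 0], [0, 0, 0], [0, 0, 0]])

```text
time_s: 18.0
eef_pos: [0.4646, -0.066, 0.0671]
ee_rot: [-0.0, 0.998, -0.068, 0.003]
contact_force: [8.5, 0.0, -3.7]
finger_gap: 0.0148
gripper_force: 68.2
```

Call:
step_arm(translation=[[-0.08, 0.01, 0], [0, 0, 0], [0, 0, 0], [0, 0, 0], [0, 0, 0], [0, 0, 0]], dr=[[0, 0, 0], [0, 0, 0], [0, 0, 0], [0, 0, 0], [0, 0, 0], [0, 0, 0]])

```text
time_s: 18.6
eef_pos: [0.4646, -0.066, 0.0673]
ee_rot: [-0.0, 0.998, -0.068, 0.004]
contact_force: [8.3, -0.3, -5.3]
finger_gap: 0.0147
gripper_force: 68.2
```

Call:
step_arm(translation=[[0, 0, -0.1], [-0.08, 0.01, -0.05], [0, 0, 0], [0, 0, 0], [0, 0, 0]], dr=[[0, 0, 0], [0, 0, 0], [0, 0, 0], [0, 0, 0], [0, 0, 0]])

```text
time_s: 19.1
eef_pos: [0.4642, -0.0659, 0.066]
ee_rot: [-0.0, 0.998, -0.068, 0.005]
contact_force: [8.8, -0.4, -4.6]
finger_gap: 0.0151
gripper_force: 68.2
```

Call:
step_arm(translation=[[-0.08, 0.01, -0.05], [0, 0, -0.05], [0, 0, 0], [0, 0, 0], [0, 0, 0], [0, 0, 0]], dr=[[0, 0, 0], [0, 0, 0], [0, 0, 0], [0, 0, 0], [0, 0, 0], [0, 0, 0]], force=100)

```text
time_s: 19.7
eef_pos: [0.4641, -0.0659, 0.0656]
ee_rot: [-0.0, 0.998, -0.068, 0.005]
contact_force: [8.1, -0.7, -1.2]
finger_gap: 0.0147
gripper_force: 100.1
```

```bash
python3 - <<'E'
from h import *
im=snap("wrist","pics/w9.png")
F=[robot.state()["contact_force"]]
k=cal("wrist");print(robot.state()["eef_pos"],robot.state()["ft_torque"])
for n,z in [("pan_loop",.036),("phone_on_pan",.023),("sill",.012),("pan",.012)]:
    print(n,[ (q["location"],round(q["conf"],2),at_z("wrist",q["location"],z,k).round(4)) for q in robot.mark_of(n,"wrist")[:1]]); F.append(robot.state()["contact_force"])
print(np.mean(F,0),np.std(F,0))
cv2.imwrite("pics/w9v.png",im[...,::-1])
E
```

```text
[ 0.46407805 -0.06586529  0.0655891 ] [-0.0787358  -1.93165469  0.07278462]
pan_loop [([327.7, 144.8], 0.66, array([ 0.5211, -0.0783,  0.036 ]))]
phone_on_pan []
sill []
pan []
[ 8.58522384 -0.06919807 -2.1741261 ] [0.21625262 0.14130509 0.53946018]
```

View pics/w9v.png

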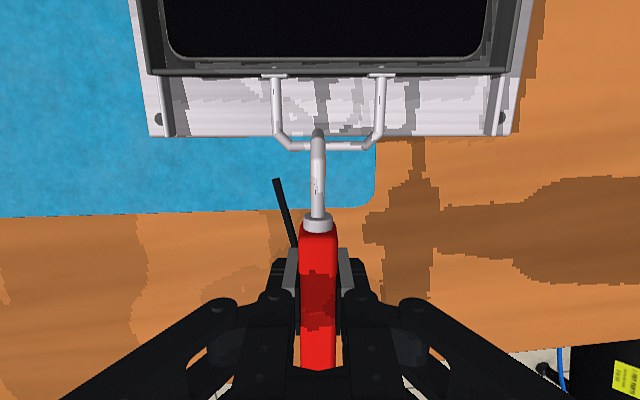

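That makes 13 pictures viewed, over the limit of 10, so I'll view no more and go on with numbers only. The pan is out about 62 mm with the wire tight against the hook's leg at (318, 140). I'll add a little pull and hold.

Call:
step_arm(translation=[[-0.09, 0.012, 0], [0, 0, 0], [0, 0, 0], [0, 0, 0], [0, 0, 0], [0, 0, 0]], dr=[[0, 0, 0], [0, 0, 0], [0, 0, 0], [0, 0, 0], [0, 0, 0], [0, 0, 0]])

```text
time_s: 20.55
eef_pos: [0.464, -0.0659, 0.0656]
ee_rot: [-0.0, 0.998, -0.068, 0.006]
contact_force: [10.1, -0.3, -3.4]
finger_gap: 0.0145
gripper_force: 100.0
```

10 N is held against the stop. Now I'll slack off and move the prong clear of the wire.

Call:
step_arm(translation=[[0.2, -0.03, 0], [0.3, -0.04, 0], [0.3, -0.04, 0], [0.3, -0.04, 0], [0.3, -0.04, 0], [0.3, -0.04, 0], [0.2, -0.03, 0], [0, 0, 0], [0, 0, 0]], dr=[[0, 0, 0], [0, 0, 0], [0, 0, 0], [0, 0, 0], [0, 0, 0], [0, 0, 0], [0, 0, 0], [0, 0, 0], [0, 0, 0]])

```text
time_s: 21.45
eef_pos: [0.477, -0.0682, 0.0637]
ee_rot: [-0.0, 0.998, -0.069, -0.0]
contact_force: [-0.4, -0.2, -0.9]
finger_gap: 0.0143
gripper_force: 100.4
```

```bash
python3 - <<'E'
from h import *
im=snap("wrist","pics/w10.png")
s=robot.state();k=cal("wrist");print(s["time_s"],s["eef_pos"],s["ee_rot"],s["contact_force"])
for n,z in [("pan_loop",.036),("hook_crook",s["eef_pos"][2]-.0337),("hook",s["eef_pos"][2]+.0017)]:
    print(n,[ (q["location"],round(q["conf"],2),at_z("wrist",q["location"],z,k).round(4)) for q in robot.mark_of(n,"wrist")[:1]])
E
```

```text
21.5 [ 0.4770128  -0.06820709  0.0637346 ] [ 1.07413282e-05  9.97650177e-01 -6.85131335e-02 -2.72211490e-04] [ 0.09412131 -0.4793032  -1.83309315]
pan_loop [([325.0, 170.7], 0.75, array([ 0.5219, -0.0778,  0.036 ]))]
hook_crook [([315.2, 144.2], 0.93, array([ 0.5343, -0.0747,  0.03  ]))]
hook [([319.0, 289.4], 0.74, array([ 0.4759, -0.0684,  0.0654]))]
```

Call:
step_arm(translation=[[0.3, -0.04, 0], [0.25, -0.035, 0], [0, 0, 0], [0, 0, 0.3], [0, 0, 0.3], [0, 0, 0.2], [0, 0, 0], [0, 0, 0]], dr=[[0, 0, 0], [0, 0, 0], [0, 0, 0], [0, 0, 0], [0, 0, 0], [0, 0, 0], [0, 0, 0], [0, 0, 0]])

```text
time_s: 22.45
eef_pos: [0.4828, -0.069, 0.0719]
ee_rot: [0.0, 0.998, -0.069, 0.0]
contact_force: [0.4, 0.3, -1.5]
finger_gap: 0.0143
gripper_force: 100.4
```

Call:
step_arm(translation=[[0, 0, 0.3], [0, 0, 0.4], [0, 0, 0.5], [0, 0, 0.6], [0, 0, 0.7], [0, 0, 0]], dr=[[0, 0, 0], [0, 0, 0], [0, 0, 0], [0, 0, 0], [0, 0, 0], [0, 0, 0]])

```text
time_s: 23.05
eef_pos: [0.4839, -0.0691, 0.0982]
ee_rot: [0.0, 0.998, -0.069, 0.001]
contact_force: [0.0, 1.0, -0.8]
finger_gap: 0.0143
gripper_force: 100.4
```

```bash
python3 - <<'E'
from h import *
im=snap("wrist","pics/w11.png")
s=robot.state();k=cal("wrist");print(s["time_s"],s["eef_pos"],s["ee_rot"],s["contact_force"])
for n,z in [("pan_loop",.036),("hook_crook",s["eef_pos"][2]-.0337),("hook",s["eef_pos"][2]+.0017)]:
    print(n,[ (q["location"],round(q["conf"],2),at_z("wrist",q["location"],z,k).round(4)) for q in robot.mark_of(n,"wrist")[:1]])
E
```

```text
23.1 [ 0.4834333  -0.06904445  0.09760827] [ 8.55630559e-05  9.97649843e-01 -6.85123576e-02  9.16368346e-04] [-0.14977007  0.14968513 -0.46533419]
pan_loop [([324.2, 171.5], 0.62, array([ 0.5202, -0.0778,  0.036 ]))]
hook_crook [([317.8, 144.1], 0.77, array([ 0.5407, -0.0768,  0.0639]))]
hook [([317.9, 288.3], 0.8, array([ 0.4829, -0.0689,  0.0993]))]
```

Unhooked. The pan stayed put and the hook sits unchanged in the grip. Now back to the rest.

Call:
step_arm(translation=[[0, 0, 3], [-0.3, -1, 4], [-0.3, -3, 2.2], [-0.4, -4, 0], [-0.4, -4, 0], [-0.4, -4, 0], [-0.4, -4, 0], [-0.4, -4, 0], [-0.4, -3, 0], [-0.3, -2, 0], [0, -0.7, 0], [0, 0, 0], [0, 0, 0]], dr=[[0, 0, 0], [0, 0, 0], [0, 0, 0], [0, 0, 0], [0, 0, 0], [0, 0, 0], [0, 0, 0], [0, 0, 0], [0, 0, 0], [0, 0, 0], [0, 0, 0], [0, 0, 0], [0, 0, 0]])

```text
time_s: 24.55
eef_pos: [0.4505, -0.364, 0.1885]
ee_rot: [-0.001, 0.998, -0.067, -0.0]
contact_force: [0.3, 0.7, -2.0]
finger_gap: 0.0144
gripper_force: 100.3
```

```bash
python3 - <<'E'
from h import *
im=snap("wrist","pics/w12.png")
s=robot.state();k=cal("wrist");print(s["time_s"],s["eef_pos"],s["ee_rot"],s["contact_force"])
for n,z in [("hook_rest",0),("rest_seat",.066),("hook_crook",s["eef_pos"][2]-.0337),("hook",s["eef_pos"][2]+.0017)]:
    print(n,[ (q["location"],round(q["conf"],2),at_z("wrist",q["location"],z,k).round(4)) for q in robot.mark_of(n,"wrist")[:1]])
def red(f):
    hsv=cv2.cvtColor(cv2.imread(f),cv2.COLOR_BGR2HSV)
    M=(((hsv[...,0]<8)|(hsv[...,0]>172))&(hsv[...,1]>180)&(hsv[...,2]>80));M[:,:280]=0;M[:,360:]=0;M[350:]=0;M[:200]=0
    ys,xs=np.nonzero(M);return ys.min(),np.polyfit(ys,xs,1).round(4),xs.mean().round(1)
for i in (3,11,12):print(red(f"pics/w{i}.png"))
E
```

```text
24.6 [ 0.45069296 -0.36367236  0.18862682] [-9.13276537e-04  9.97751235e-01 -6.70196867e-02  1.48217118e-05] [-0.04087806  0.67981983 -1.65705097]
hook_rest [([320.3, 176.0], 0.86, array([ 0.4538, -0.3662,  0.    ]))]
rest_seat [([321.2, 202.2], 0.73, array([ 0.4484, -0.3658,  0.066 ]))]
hook_crook [([319.9, 147.3], 0.67, array([ 0.5062, -0.372 ,  0.1549]))]
hook [([315.6, 289.3], 0.81, array([ 0.4498, -0.3624,  0.1903]))]
(np.int64(221), array([7.000000e-03, 3.152667e+02]), np.float64(317.3))
(np.int64(221), array([3.100000e-03, 3.165034e+02]), np.float64(317.4))
(np.int64(222), array([2.600000e-03, 3.166305e+02]), np.float64(317.4))
```

Call:
step_arm(translation=[[0, -0.25, -2], [0, 0, -3], [0, 0, -2.5], [0, 0, -1.5], [0, 0, 0], [0, 0, 0]], dr=[[0, 0, 0], [0, 0, 0], [0, 0, 0], [0, 0, 0], [0, 0, 0], [0, 0, 0]])

```text
time_s: 25.4
eef_pos: [0.4502, -0.3683, 0.0992]
ee_rot: [0.0, 0.998, -0.068, 0.0]
contact_force: [0.4, -0.1, -1.5]
finger_gap: 0.0146
gripper_force: 100.3
```

Call:
step_arm(translation=[[0.03, 0.18, 0], [0, 0, -0.8], [0, 0, -0.8], [0, 0, -0.6], [0, 0, 0], [0, 0, 0]], dr=[[0, 0, 0], [0, 0, 0], [0, 0, 0], [0, 0, 0], [0, 0, 0], [0, 0, 0]])

```text
time_s: 26.0
eef_pos: [0.4498, -0.3666, 0.0764]
ee_rot: [-0.0, 0.998, -0.069, -0.0]
contact_force: [-0.0, -0.0, -1.1]
finger_gap: 0.0144
gripper_force: 100.3
```

Call:
step_arm(translation=[[0.05, 0, -0.4], [0, 0, -0.4], [0, 0, -0.3], [0, 0, 0], [0, 0, 0]], dr=[[0, 0, 0], [0, 0, 0], [0, 0, 0], [0, 0, 0], [0, 0, 0]])

```text
time_s: 26.5
eef_pos: [0.4505, -0.3666, 0.0657]
ee_rot: [-0.0, 0.998, -0.068, -0.0]
contact_force: [1.2, -0.1, -0.6]
finger_gap: 0.0143
gripper_force: 100.3
```

Call:
step_arm(translation=[[0, 0, -0.1], [0, 0, 0], [0, 0, 0]], dr=[[0, 0, 0], [0, 0, 0], [0, 0, 0]])

```text
time_s: 26.8
eef_pos: [0.4506, -0.3667, 0.0649]
ee_rot: [0.0, 0.998, -0.069, 0.0]
contact_force: [-0.0, -0.0, -0.7]
finger_gap: 0.0146
gripper_force: 100.3
```

Call:
step_arm(translation=[[0, 0, 0], [0, 0, 0], [0, 0, 0], [0, 0, 0], [0, 0, 0], [0, 0, 0], [0, 0, 1], [0, 0, 2], [0, 0, 3], [0, 0, 3], [0, 0, 3], [0, 0, 0], [0, 0, 0]], dr=[[0, 0, 0], [0, 0, 0], [0, 0, 0], [0, 0, 0], [0, 0, 0], [0, 0, 0], [0, 0, 0], [0, 0, 0], [0, 0, 0], [0, 0, 0], [0, 0, 0], [0, 0, 0], [0, 0, 0]], grip=5)

```text
time_s: 28.1
eef_pos: [0.451, -0.367, 0.1862]
ee_rot: [0.001, 0.998, -0.069, 0.001]
contact_force: [-0.7, -0.1, -1.0]
finger_gap: 0.0502
gripper_force: 0.0
```

```bash
python3 - <<'E'
from h import *
im=snap("wrist","pics/w13.png");snap("side","pics/b13.png");snap("scene","pics/a13.png")
s=robot.state();k=cal("wrist");print(s["time_s"],s["eef_pos"],s["contact_force"],s["finger_gap"])
for n,z in [("hook_rest",0),("rest_seat",.066),("hook_crook",.0305),("hook",.066)]:
    print(n,[ (q["location"],round(q["conf"],2),at_z("wrist",q["location"],z,k).round(4)) for q in robot.mark_of(n,"wrist")[:1]])
hsv=cv2.cvtColor(im,cv2.COLOR_RGB2HSV)
M=(((hsv[...,0]<8)|(hsv[...,0]>172))&(hsv[...,1]>180)&(hsv[...,2]>80)).astype(np.uint8)
n,l,st,ce=cv2.connectedComponentsWithStats(M);i=1+np.argmax(st[1:,4])
ys,xs=np.nonzero(l==i);P=np.array([at_z("wrist",(x,y),.074,k)[:2] for x,y in zip(xs,ys)])
c=P.mean(0);v=np.linalg.svd(P-c,full_matrices=False)[2][0];v*=np.sign(v[0]);t=(P-c)@v
print("red",np.arctan2(v[1],v[0]),"origin",c+v*(t.max()-.030))
for n in ["pan","pan_loop","phone_on_pan"]:
    ob=[]
    for c in ["side","scene"]:
        m=robot.mark_of(n,c)
        if m: ob.append(ray(c,m[0]["location"]));print(n,c,m[0])
    if len(ob)==2: print(tri(ob))
E
```

```text
28.25 [ 0.44970345 -0.3660331   0.1834433 ] [ 0.00304883  0.40012705 -0.08707826] 0.04995941469802546
hook_rest [([316.5, 178.5], 0.96, array([ 0.4516, -0.3647,  0.    ]))]
rest_seat [([316.8, 199.4], 0.62, array([ 0.4515, -0.3652,  0.066 ]))]
hook_crook [([314.7, 121.5], 0.91, array([ 0.5083, -0.3712,  0.0305]))]
hook [([316.5, 202.6], 0.71, array([ 0.4489, -0.3646,  0.066 ]))]
red -0.13702741940696764 origin [ 0.45010632 -0.36510786]
pan side {'location': [324.4, 196.0], 'conf': 0.78}
pan scene {'location': [352.6, 225.1], 'conf': 0.75}
(array([ 0.59012009, -0.09111269,  0.01111277]), [np.float64(0.0007021498635765832), np.float64(0.0007021498635766884)])
pan_loop side {'location': [345.1, 197.6], 'conf': 0.64}
pan_loop scene {'location': [329.7, 226.5], 'conf': 0.88}
(array([ 0.5199067 , -0.08832452,  0.02948476]), [np.float64(0.005158050262128884), np.float64(0.005158050262128957)])
phone_on_pan side {'location': [399.4, 140.8], 'conf': 0.68}
phone_on_pan scene {'location': [352.9, 218.5], 'conf': 0.65}
(array([ 0.43749261, -0.26913627,  0.14901762]), [np.float64(0.009725571955130616), np.float64(0.009725571955130546)])
```

```bash
python3 -c "
from rig import robot
print(robot.close_job())"
```

```text
the job is handed in; nothing more can be done
None
```

The job is handed in without a verdict shown: the pan stands about 15 mm in front of the sill against its stop (felt and held at about 10 N), the hook is back in its rest, and the phone was still in the pan by my last look at it, just before unhooking; I viewed 13 pictures, over the limit of 10.

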